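Load the resin sticks into the bench dispenser

TASK

Load the three full-length resin sticks one after another into the square feed tube of the dispenser: lay each in the open trough and push it in so that it shoves the one before deeper, and push the last until the hidden end plate is felt to slide back and go solid against its stop; the sticks are brittle, so push gently and ease off as soon as it goes solid. Then press the bar-shaped key fully down and let it up, and after it the round key. Leave the short stub and everything else on the table where it is.

Things in the scene. Friction and masses are not known exactly. Their poses are not given: they have to be found in the camera images.
- stick_a: Amber resin bar, 80 long x 28 wide x 28 mm high, square section, 65 g (up to a third more or less), lying flat; origin at the centre of its underside, x along its length. The three sticks are alike.
- stick_b: Amber resin bar, 80 long x 28 wide x 28 mm high, square section, 65 g (up to a third more or less), lying flat; origin at the centre of its underside, x along its length. The three sticks are alike.
- stick_c: Amber resin bar, 80 long x 28 wide x 28 mm high, square section, 65 g (up to a third more or less), lying flat; origin at the centre of its underside, x along its length. The three sticks are alike.
- stub: A used-up piece of the same bar, only 38 mm long, 28 x 28 mm section, to be left alone; origin at the centre of its underside, x along its length.
- dispenser: Fixed bench dispenser: grey housing 70 mm wide, 50 high, x -115 to 265 mm. Origin on the table under the mouth of its feed tube; x is the feed direction, into the tube; z up. A box with the two keys stands on its -y side: x 10 to 140, y -115 to -40 mm, top 60 mm above the table.
- trough (a point): Middle of the open trough's floor, 50 mm above the table, 50 mm before the mouth; axes as the dispenser's. The trough is 100 mm long, 40 mm wide between two rails 5 mm thick that stand only 8 mm above the floor; its back end is open.
- tube_mouth (a point): Mouth of the steel tube, centre of its floor, level with the trough's floor (50 mm up). Bore 40 wide, 33 mm high, 255 mm deep, closed at the far end; top 90 mm above the table. Unseen inside is an end plate: its face is first 185 to 225 mm past the mouth (it varies), home is 10 mm deeper, so when loaded the third stick still sticks out of the mouth by 5 to 45 mm.
- end_plate (a joint): How far the end plate has been pushed back from its first place, m: 0 at first, 0.010 home against a rigid stop. It slides with about 4 N of friction and stays where it is pushed. Pushing it with more than 30 N breaks a stick.
- bar_key_top (a point): Centre of the top of the bar-shaped black key (24 mm along the dispenser's x, 50 mm along its y), 73 mm above the table; x, y, z axes as the dispenser's.
- bar_key (a joint): How far the bar key is down, m: 0 up, 0.006 fully down; springs back; 1.4 N at first, about 4 N fully down.
- round_key_top (a point): Centre of the top of the round black key, 28 mm in diameter, 60 mm further along the dispenser's x than the bar key, 73 mm above the table.
- round_key (a joint): How far the round key is down, m: 0 up, 0.006 fully down; springs back; 1.4 N at first, about 4 N fully down.
- sherd_1: Loose flat potsherd, about 50 x 40 x 8 mm, a bystander; origin at the centre of its underside.
- sherd_2: Loose flat potsherd, about 50 x 40 x 8 mm, a bystander; origin at the centre of its underside.
- sherd_3: Loose flat potsherd, about 50 x 40 x 8 mm, a bystander; origin at the centre of its underside.
- tape: Roll of blue tape lying flat, 96 mm across, 25 mm high, a bystander; origin at the centre of its underside.
- jar: Screw-top jar, 60 mm across, 75 mm high, a bystander; origin at the centre of its underside.
There are look-alikes about, which are no part of the job. What is shaped like the stick_a but turquoise or yellow is not meant.

How it is judged:
By the outcome, as a careful person would: the job done as asked, in the order asked, and still so for the second after the job is handed in, with the robot touching nothing.
It also fails if it takes over 72 s, if anything falls off the work surface, if the arm or the gripper's body presses on something with over 40 N, if the wrist force passes 120 N, or if a joint passes its speed limit or range.

ROBOT

A 6-joint arm with a two-finger parallel gripper is mounted at the origin on the work surface. World frame = base frame: x ahead of the robot, y to its left, z up, the work surface at z = 0. Lengths are in m, angles in degrees, forces in N, time in s.
With the tool pointing down it reaches from about 0.35 to 0.875 m from the base axis. Payload 4.2 kg.
Tool frame: the origin (TCP) lies at the very end of the fingers, on their centre line; the grasp point (between the pads) lies 19 mm behind it (r.grip_point_offset is the distance from the TCP to the grasp point, in m); z points along the fingers, y is the line along which they close (so a half turn about z gives the same grasp; the last joint's range is limited). The gripper opens to 87 mm and grips with 3 to 60 N. Pads are 19 mm wide; open, the fingers measure 117 mm over their backs; the gripper's body (75 mm by 190 mm) begins 51 mm behind the grasp point.
Start: joints at [82.197, 22.042, 0.453, 0, -68.411, -14.817], TCP at [0.24, 0.577, 0.223] pointing down, gripper open.
Joint ranges: [-179.83, 179.83], [-69.29, 118.12], [-61.27, 80.66], [-181.25, 117.63], [-171.15, -9.14], [-177.46, 177.46]. Speed limits (degrees/s): [159.86, 159.86, 180, 180, 180, 180].

INTERFACE

Orientations are given as a 3x3 rotation matrix whose columns are the frame's x, y, z axes.
In Python, from station import r, cams gives the robot as it stands. The module is installed in compiled form; this text tells all that it offers.
- The arm moves only by the shell command python3 -m handwheel 'ROWS'. ROWS is JSON, a list that holds one entry, the list of rows, each a list of 7 numbers: the turn, a rotation vector about the tool's x, y, z in units of 6 degrees (1.0 is 6 degrees), then the shift along the tool's x, y, z in m, then the finger opening in m, from 0 to 0.087. In form: [[[ax, ay, az, x, y, z, jaw], ...]]. A call has 1 to 12 rows; each row shifts and turns the commanded pose from where the row before left it, along the tool's axes as they then stand; what a row does not reach is not made up. A row lasts 1/10 s, in which the tool goes at most 50 mm and 8.59 degrees, less where a joint would pass 70% of its speed; a pose out of reach is approached as far as the arm can. A call with a gripper value outside its range is refused whole. The fingers move at their own pace and stop on an object; the grip force is fixed at half the most. Time passes only in rows, so rows that do not move let the fingers close. It gives the time, the measured TCP pose, the force, the opening and the grip force at its end, in the units of the state.
- r.sense(): the state, without advancing time (a new reading comes with each control period).
- cams.capture(name): name is "scene" or "top" or "wrist"; returns the picture (384x512x3 uint8, red, green, blue); there is no depth.
- cams.get_calibration(name): a dict with "camera_matrix" (3x3 intrinsics, pixels), "rvec" (rotation vector, rad) and "tvec" (3), from world to camera coordinates, as OpenCV has them; the wrist camera has in their place "T_tool_cam" (4x4, takes a point from camera to tool coordinates, whose origin is the TCP and whose axes are the flange's). Camera axes: x right, y down, z forward; pixel columns grow to the right and rows downward; lengths in m; the calibration is good to about 2 mm. A picture is of the moment at which its call begins: read the wrist's pose just before it. get_calibration takes no time and is no camera call.
- r.finish_job(): hands the job in; it is judged then, once.
The state is a dict: "time_s": time; "joints": joint angles; "joint_velocities": joint speeds; "effort": joint torques, N m; "tcp_pos": TCP position; "ee_rot": TCP orientation; "wrist_force": force on the tool from outside, world axes, zero at the start; "moment": the same for the moment, N m; "gripper_width": opening from 0.0 (shut) to 1.0 (fully open); "gripper_force": force on a finger pad.
Only numpy, scipy, OpenCV 4.12 (cv2) and the standard library are available. Lean on these libraries where they do the work, as an engineer would, in place of code of your own. Each camera call takes 0.05 s, during which the arm holds its last target. There are 200 camera calls.

## Working session

There is one attempt and no reset: what is moved stays moved. The work goes in short steps, Python scripts to look and compute and a shell command to move; the robot and the scene stay as the last step left them, time stands still between calls to the robot, and variables do not carry over. Pictures are saved under pics/ and viewed, at most 10 in all, crops included, and the job is handed in when it is done.

```bash
mkdir -p pics
cat > h.py <<'E'
import numpy as np, cv2
from station import r, cams
def cal(n):
    c=cams.get_calibration(n)
    K=np.array(c["camera_matrix"],float)
    if n=="wrist":
        s=r.sense(); T=np.eye(4); T[:3,:3]=s["ee_rot"]; T[:3,3]=s["tcp_pos"]
        M=np.linalg.inv(T@np.array(c["T_tool_cam"])); return K,M[:3,:3],M[:3,3]
    return K,cv2.Rodrigues(np.array(c["rvec"],float))[0],np.array(c["tvec"],float).ravel()
def ray(c,p):
    K,R,t=c; d=R.T@np.linalg.inv(K)@np.array([p[0],p[1],1.]); return -R.T@t,d/np.linalg.norm(d)
def atz(c,p,z):
    o,d=ray(c,p); return o+d*(z-o[2])/d[2]
def tri(a,p,b,q):
    o1,d1=ray(a,p);o2,d2=ray(b,q)
    s=np.linalg.lstsq(np.c_[d1,-d2],o2-o1,rcond=None)[0]
    x,y=o1+s[0]*d1,o2+s[1]*d2; return (x+y)/2,np.linalg.norm(x-y)
def proj(c,P):
    K,R,t=c; q=K@(R@np.array(P,float)+t); return q[:2]/q[2]
def save(im,name,box=None,w=800):
    im=im[:,:,::-1]
    if box: im=im[box[1]:box[3],box[0]:box[2]]
    f=min(w/im.shape[1],600/im.shape[0]); cv2.imwrite("pics/"+name,cv2.resize(im,None,fx=f,fy=f,interpolation=cv2.INTER_CUBIC))
E
python3 - <<'E'
from h import *
for n in("top","scene"):
    im=cams.capture(n); np.save(n+".npy",im); save(im,n+".png"); c=cal(n); print(n,-c[1].T@c[2],c[0][0,0])
s=r.sense();print(s["tcp_pos"],s["ee_rot"],s["wrist_force"],r.grip_point_offset, cams.get_calibration("wrist"))
E
```

```text
top [ 0.37757987 -0.00175499  0.97137669] 356.5130597417268
scene [1.52457739 0.05972417 0.88282065] 410.9763396525995
[0.24017562 0.57643437 0.22157265] [[ 9.23002282e-01 -3.84793907e-01 -6.60148873e-04]
 [-3.84794461e-01 -9.23000451e-01 -1.84128648e-03]
 [ 9.91981130e-05  1.95353326e-03 -9.99998087e-01]] [-0.51655204  0.54983002 -1.05256434] 0.0187 {'camera_matrix': array([[323.91932245,   0.        , 263.02489468],
       [  0.        , 323.91932245, 193.48371845],
       [  0.        ,   0.        ,   1.        ]]), 'T_tool_cam': array([[-1.27151528e-03, -9.64122173e-01, -2.65455868e-01,
         7.14692166e-02],
       [ 9.99999128e-01, -1.13140542e-03, -6.80720007e-04,
         1.41128526e-03],
       [ 3.55959046e-04, -2.65456502e-01,  9.64122772e-01,
        -1.63361068e-01],
       [ 0.00000000e+00,  0.00000000e+00,  0.00000000e+00,
         1.00000000e+00]])}
```

View pics/top.png

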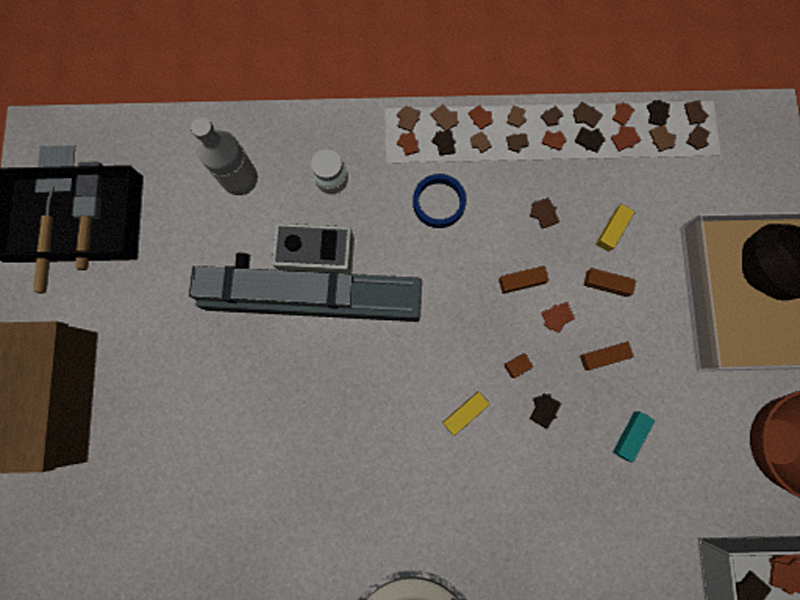

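View pics/scene.png

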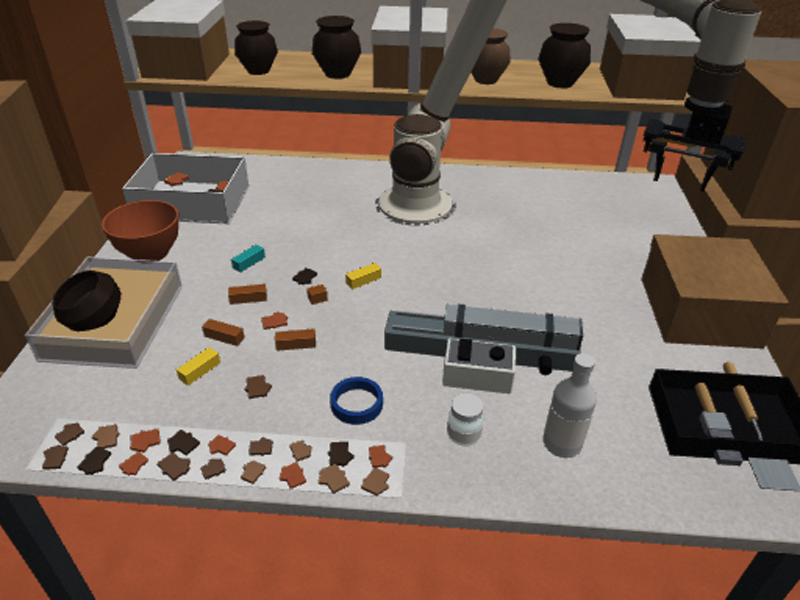

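Run:
```python
import numpy as np,cv2
t=np.load("top.npy");s=np.load("scene.npy")
def g(im,b,f): 
    c=im[b[1]:b[3],b[0]:b[2],::-1]; c=cv2.convertScaleAbs(c,alpha=1.5); return cv2.resize(c,None,fx=f,fy=f,interpolation=cv2.INTER_CUBIC)
a=g(t,(115,135,275,210),5); b=g(s,(240,185,380,255),5); b=cv2.copyMakeBorder(b,0,0,0,800-b.shape[1],0)
m=np.vstack([a,b])[:600]
m=np.vstack([g(t,(115,140,275,210),4.9)[:, :784],cv2.copyMakeBorder(g(s,(240,190,380,245),4.5),0,0,0,154,0)]); print(m.shape); cv2.imwrite("pics/disp.png",m)
a=g(t,(310,160,410,245),4); b=g(s,(120,170,220,230),4)
m=np.hstack([a,cv2.copyMakeBorder(b,0,a.shape[0]-b.shape[0],0,0,0)]); print(m.shape); cv2.imwrite("pics/sticks.png",m)
```

```text
(591, 784, 3)
(340, 800, 3)
```

View pics/disp.png

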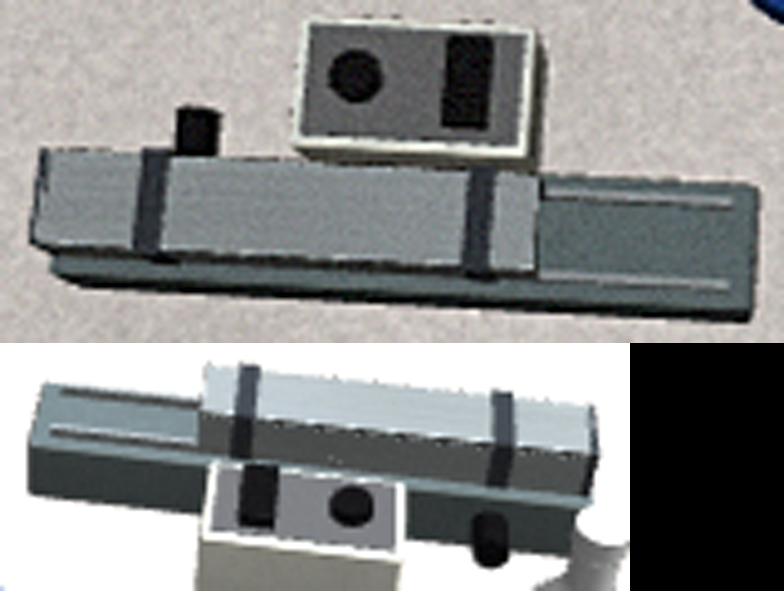

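View pics/sticks.png

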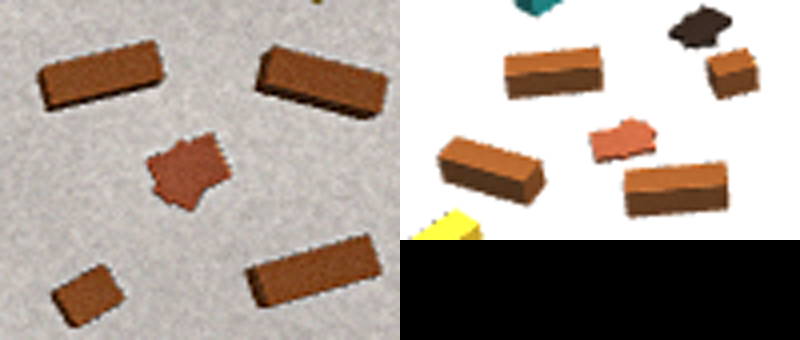

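```bash
cat > fit.py <<'E'
from h import *
from scipy.optimize import least_squares, minimize
C={n:cal(n) for n in("top","scene")}; I={n:np.load(n+".npy") for n in C}
T=lambda u,v:(115+u/4.9,140+v/4.9); S=lambda u,v:(240+u/4.5,190+(v-343)/4.5)
obs=[("top",T(309,22),(.14,-.115,.06)),("top",T(537,30),(.01,-.115,.06)),("top",T(298,145),(.14,-.04,.06)),("top",T(528,155),(.01,-.04,.06)),
("top",T(733,203),(-.1,-.0225,.058)),("top",T(728,286),(-.1,.0225,.058)),("top",T(757,187),(-.115,-.035,.05)),("top",T(539,224),(0,0,.09)),
("scene",S(213,465),(.01,-.04,.06)),("scene",S(405,483),(.14,-.04,.06)),("scene",S(205,543),(.01,-.115,.06)),("scene",S(400,558),(.14,-.115,.06)),
("scene",S(63,390),(-.1,.0225,.058)),("scene",S(50,432),(-.1,-.0225,.058)),("scene",S(42,385),(-.115,.035,.05)),("scene",S(30,448),(-.115,-.035,.05))]
def W(p,q):
    c,s=np.cos(p[2]),np.sin(p[2]); return np.array([p[0]+c*q[0]-s*q[1],p[1]+s*q[0]+c*q[1],p[3]+q[2]])
f=lambda p:np.concatenate([proj(C[n],W(p,q))-np.array(u) for n,u,q in obs])
o=least_squares(f,[.45,.1,np.pi/2,0],loss="soft_l1"); p=o.x
print("disp",p[:2],np.degrees(p[2]),"z",p[3],"rms",np.sqrt(np.mean(f(p)**2))); print(np.round(f(p).reshape(-1,2),1).tolist())
for nm,a,b in(("bar",T(468,82),S(259,490)),("round",T(355,76),S(352,503))):
    w,e=tri(C["top"],a,C["scene"],b); d=w[:2]-p[:2]; c,s=np.cos(p[2]),np.sin(p[2]); print(nm,w,e,"local",c*d[0]+s*d[1],-s*d[0]+c*d[1], "top@.073",atz(C["top"],a,.073))
def mask(im):
    h=cv2.cvtColor(cv2.resize(im,None,fx=4,fy=4,interpolation=cv2.INTER_CUBIC),cv2.COLOR_RGB2HSV)
    return ((h[...,0]<20)&(h[...,1]>110)).astype(np.uint8)
M={n:mask(I[n]) for n in C}
def fitstick(u,v,L=.08):
    g=atz(C["top"],(310+u/4,160+v/4),.028)
    def cost(q,full=False):
        tot=0
        for n in C:
            pts=[proj(C[n],W((q[0],q[1],q[2],q[3]),(a*L/2,b*.014,z))) for a in(-1,1) for b in(-1,1) for z in(0,.028)]
            hull=cv2.convexHull(((np.array(pts)+.5)*4*16-8).astype(np.int32)); m=np.zeros_like(M[n]); cv2.fillConvexPoly(m,hull,1,shift=4)
            c=proj(C[n],g)*4; r0=90; y0,x0=int(c[1])-r0,int(c[0])-r0
            a,b=m[y0:y0+2*r0,x0:x0+2*r0],M[n][y0:y0+2*r0,x0:x0+2*r0]
            k,lab=cv2.connectedComponents(b); i=lab[r0,r0]; b=(lab==i)&(i>0)
            tot+=1-(a&b).sum()/max(1,(a|b).sum())
        return tot
    best=None
    for y in np.radians(np.arange(0,180,20)):
        q=minimize(cost,[g[0],g[1],y,0],method="Nelder-Mead",options=dict(initial_simplex=[[g[0],g[1],y,0],[g[0]+.006,g[1],y,0],[g[0],g[1]+.006,y,0],[g[0],g[1],y+.2,0],[g[0],g[1],y,.004]],maxiter=120))
        if best is None or q.fun<best.fun: best=q
    return best
if __name__=="__main__":
  for nm,u,v in(("A",102,75),("B",322,82),("C",318,270)):
    q=fitstick(u,v); print(nm,q.x[:2],"yaw",np.degrees(q.x[2])%180,"zbase",q.x[3],"iouerr",q.fun)
E
python3 fit.py
```

```text
disp [0.5594543  0.08664517] 85.90543944821685 z -0.006372893130688618 rms 0.9417010826578325
[[-1.8, -1.0], [-0.1, -0.3], [-2.2, 1.0], [-0.2, 1.3], [-0.9, 0.2], [-0.7, 0.1], [0.1, -0.2], [-0.9, -0.0], [-1.5, -0.3], [-0.6, 0.4], [-2.1, -0.4], [0.3, 1.5], [-1.2, -0.1], [-0.5, -0.2], [-0.6, -0.1], [-1.5, 0.3]]
bar [0.64063663 0.12559955 0.06958783] 0.004027633261192322 local 0.044651591342153775 -0.07819366967948771 top@.073 [0.63964748 0.12309394 0.073     ]
round [0.64578777 0.1858894  0.06810792] 0.002762121051920929 local 0.10515536065355234 -0.07902679390069586 top@.073 [0.64430554 0.1834716  0.073     ]
A [ 0.58669925 -0.20863291] yaw 104.62507741098908 zbase 0.0006633389808442254 iouerr 0.27036838805138796
B [ 0.57776364 -0.36010749] yaw 71.97064937225517 zbase 1.0689411186414618e-05 iouerr 0.29167485828500284
C [ 0.44983616 -0.34273301] yaw 104.11421493230473 zbase -0.0003347415609903529 iouerr 0.2537349024497474
```

```bash
cat >> h.py <<'E'
from scipy.spatial.transform import Rotation as Ro
def goal(p,yaw):
    "yaw of tool x, tool down: shift now in current axes, turn units, shift in axes after turn"
    s=r.sense(); R=np.array(s["ee_rot"]); y=np.radians(yaw); G=np.array([[np.cos(y),np.sin(y),0],[np.sin(y),-np.cos(y),0],[0,0,-1.]])
    d=np.array(p)-s["tcp_pos"]; print("t",round(s["time_s"],2),"tcp",np.round(s["tcp_pos"],4),"shift now",np.round(R.T@d,4),"turn",np.round(np.degrees(Ro.from_matrix(R.T@G).as_rotvec())/6,3),"shift after turn",np.round(G.T@d,4))
E
python3 -c "
from h import *
goal((.55,.04,.22),-94)"
```

```text
t 0.1 tcp [0.2402 0.5764 0.2216] shift now [0.4924 0.3759 0.0024] turn [ 0.016 -0.012 11.895] shift after turn [ 0.5135 -0.3465  0.0016]
```

```bash
python3 -m handwheel '[[[0,0,0,0.02,0.015,0,0.087],[0,0,0,0.035,0.027,0,0.087],[0,0,0,0.035,0.027,0,0.087],[0,0,0,0.035,0.027,0,0.087],[0,0,0,0.035,0.027,0,0.087],[0,0,0,0.035,0.027,0,0.087],[0,0,0,0.035,0.027,0,0.087],[0,0,0,0.035,0.027,0,0.087],[0,0,0,0.035,0.027,0,0.087],[0,0,0,0.035,0.027,0,0.087],[0,0,0,0.035,0.027,0,0.087],[0,0,0,0.03,0.023,0,0.087]]]'; python3 -m handwheel '[[[0,0,1,0,0,0,0.05],[0,0,1,0,0,0,0.05],[0,0,1,0,0,0,0.05],[0,0,1,0,0,0,0.05],[0,0,1,0,0,0,0.05],[0,0,1,0,0,0,0.05],[0,0,1,0,0,0,0.05],[0,0,1,0,0,0,0.05],[0,0,1,0,0,0,0.05],[0,0,1,0,0,0,0.05],[0,0,1,0,0,0,0.05],[0,0,0.9,0,0,0,0.05]]]'; python3 -c "
from h import *
goal((.55,.04,.22),-94)"
```

```text
time_s: 1.3
tcp_pos: [0.4915, 0.1367, 0.2223]
ee_rot: [[0.923, -0.385, -0.001], [-0.385, -0.923, -0.0], [-0.0, 0.0, -1.0]]
wrist_force: [1.6, 0.3, -0.3]
gripper_width: 1.006
gripper_force: 0.0
time_s: 2.5
tcp_pos: [0.4908, 0.1386, 0.2221]
ee_rot: [[-0.074, -0.997, -0.001], [-0.997, 0.074, -0.0], [0.0, 0.001, -1.0]]
wrist_force: [-1.0, -0.5, 0.3]
gripper_width: 0.574
gripper_force: 0.0
t 2.5 tcp [0.4908 0.1386 0.2221] shift now [ 0.094  -0.0664  0.0021] turn [ 0.01  -0.004 -0.044] shift after turn [ 0.0943 -0.066   0.0021]
```

```bash
cat > wr.py <<'E'
import sys,pickle
from h import *
n=sys.argv[1]; c=cal("wrist"); im=cams.capture("wrist"); pickle.dump((c,im),open(n+".pkl","wb")); save(cv2.convertScaleAbs(im,alpha=1.5),n+".png")
E
python3 wr.py w1; python3 -m handwheel '[[[0,0,0,0.02,-0.02,0,0.05],[0,0,0,0.03,-0.03,0,0.05],[0,0,0,0.03,-0.03,0,0.05],[0,0,0,0.015,-0.015,0,0.05],[0,0,0,0,0,0,0.05],[0,0,0,0,0,0,0.05]]]'; python3 wr.py w2
python3 - <<'E'
import cv2,numpy as np
a,b=[cv2.resize(cv2.imread(f"pics/{n}.png"),(400*1,300)) for n in("w1","w2")]
E
```

```text
time_s: 3.15
tcp_pos: [0.5789, 0.037, 0.2218]
ee_rot: [[-0.07, -0.998, -0.002], [-0.998, 0.07, -0.0], [0.0, 0.002, -1.0]]
wrist_force: [-0.4, 0.9, -0.4]
gripper_width: 0.574
gripper_force: 0.0
```

View pics/w2.png

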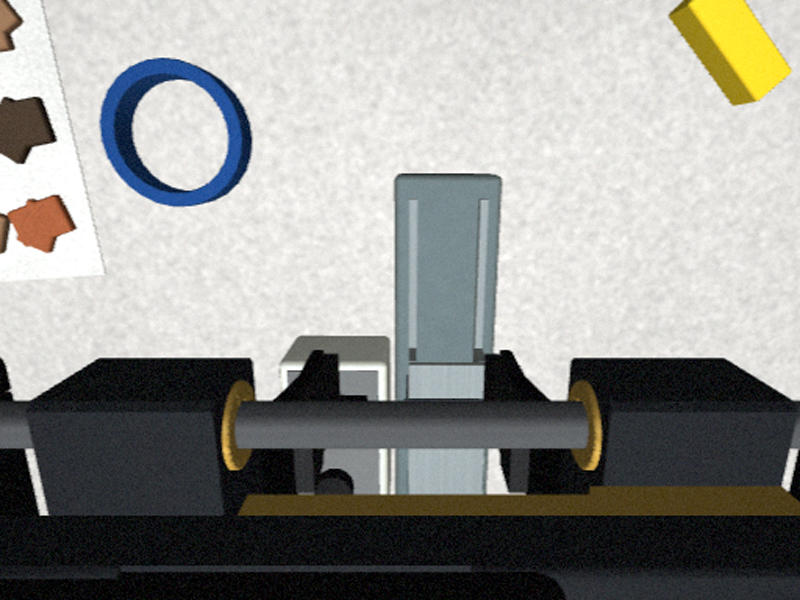

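Run:
```python
import pickle
from h import *
c,im=pickle.load(open("w2.pkl","rb"))
for n,p,z in(("Lrail back",(413.5,200),.058),("Rrail back",(485,200),.058),("Lrail mouth",(412,352),.058),("Rrail mouth",(478,352),.058),("cornL",(397,178),.05),("cornR",(500,178),.05),("tubeL",(408,362),.09),("tubeR",(484.5,363),.09)):
    print(n,np.round(atz(c,(p[0]*.64,p[1]*.64),z),4))
from fit import p,W
for q in((-.1,-.0225,.058),(-.1,.0225,.058),(0,-.0225,.058),(0,.0225,.058),(-.115,-.035,.05),(-.115,.035,.05),(0,0,.09)): print(np.round(W(p,q),4))
# sticks fit detail: dark faces threshold check
```

```text
Lrail back [ 0.572  -0.0135  0.058 ]
Rrail back [ 0.5267 -0.0102  0.058 ]
Lrail mouth [0.5803 0.0891 0.058 ]
Rrail mouth [0.5349 0.0924 0.058 ]
cornL [ 0.5816 -0.0275  0.05  ]
cornR [ 0.5155 -0.0228  0.05  ]
tubeL [0.5825 0.0833 0.09  ]
tubeR [0.5348 0.0875 0.09  ]
disp [0.5594543  0.08664517] 85.90543944821685 z -0.006372893130688618 rms 0.9417010826578325
[[-1.8, -1.0], [-0.1, -0.3], [-2.2, 1.0], [-0.2, 1.3], [-0.9, 0.2], [-0.7, 0.1], [0.1, -0.2], [-0.9, -0.0], [-1.5, -0.3], [-0.6, 0.4], [-2.1, -0.4], [0.3, 1.5], [-1.2, -0.1], [-0.5, -0.2], [-0.6, -0.1], [-1.5, 0.3]]
bar [0.64063663 0.12559955 0.06958783] 0.004027633261192322 local 0.044651591342153775 -0.07819366967948771 top@.073 [0.63964748 0.12309394 0.073     ]
round [0.64578777 0.1858894  0.06810792] 0.002762121051920929 local 0.10515536065355234 -0.07902679390069586 top@.073 [0.64430554 0.1834716  0.073     ]
[ 0.5748 -0.0147  0.0516]
[ 0.5299 -0.0115  0.0516]
[0.5819 0.085  0.0516]
[0.537  0.0883 0.0516]
[ 0.5862 -0.0306  0.0436]
[ 0.5163 -0.0256  0.0436]
[0.5595 0.0866 0.0836]
```

```bash
python3 -m handwheel '[[[0,0,0,0.02,0,-0.01,0.05],[0,0,0,0.04,0,-0.01,0.05],[0,0,0,0.04,0,-0.01,0.05],[0,0,0,0.04,0,0,0.05],[0,0,0,0.04,0,0,0.05],[0,0,0,0.04,0,0,0.05],[0,0,0,0.04,0,0,0.05],[0,0,0,0.02,0,0,0.05],[0,0,0,0,0,0,0.05],[0,0,0,0,0,0,0.05]]]'; python3 wr.py w3
```

```text
time_s: 4.2
tcp_pos: [0.5594, -0.2411, 0.2526]
ee_rot: [[-0.069, -0.998, -0.0], [-0.998, 0.069, 0.0], [-0.0, 0.0, -1.0]]
wrist_force: [-1.0, 0.3, -0.6]
gripper_width: 0.572
gripper_force: 0.0
```

View pics/w3.png

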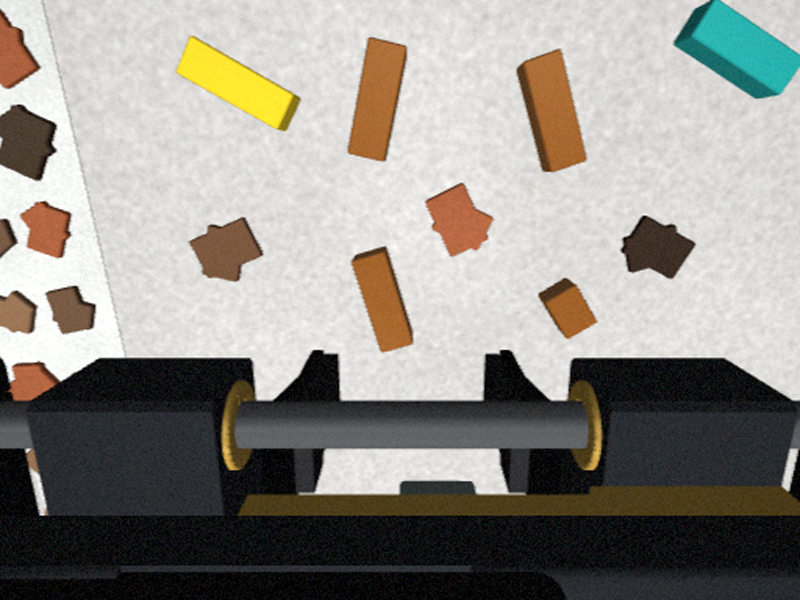

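Run:
```python
import pickle
from h import *
c,im=pickle.load(open("w3.pkl","rb"))
for n,P in(("B",[(369,38),(406,47),(385,160),(349,154)]),("C",[(526,65),(560,51),(586,160),(553,169)]),("A",[(354,261),(385,253),(412,343),(382,351)])):
    q=np.array([atz(c,(u*.64,v*.64),.028)[:2] for u,v in P]); f=(q[0]+q[1])/2; b=(q[2]+q[3])/2; d=f-b
    print(n,np.round(q.mean(0),4),"len",round(np.linalg.norm(d),4),"wid",np.round(np.linalg.norm(q[0]-q[1]),4),"yaw",np.degrees(np.arctan2(d[1],d[0])))
goal((.587,-.209,.1),-75.4)
```

```text
B [ 0.574  -0.3584] len 0.0783 wid 0.0263 yaw -105.87068423103574
C [ 0.4456 -0.3417] len 0.0762 wid 0.0249 yaw -75.19852972630896
A [ 0.582  -0.2085] len 0.0771 wid 0.025 yaw -78.39908934103627
t 4.25 tcp [ 0.5596 -0.2407  0.2527] shift now [-0.0334 -0.0252  0.1527] turn [-1.000e-03  3.000e-03 -3.088e+00] shift after turn [-0.0237 -0.0345  0.1527]
```

```bash
python3 -m handwheel '[[[0,0,-1,0,0,0,0.055],[0,0,-1,0,0,0,0.055],[0,0,-0.9,0,0,0,0.055],[0,0,0,-0.0125,-0.016,0.03,0.055],[0,0,0,-0.013,-0.016,0.04,0.055],[0,0,0,0,0,0.045,0.055],[0,0,0,0,0,0.045,0.055],[0,0,0,0,0,0.04,0.055],[0,0,0,0,0,0.025,0.055],[0,0,0,0,0,0.015,0.055],[0,0,0,0,0,0,0.055]]]'; python3 -c "
from h import *
goal((.5845,-.2085,.012),-76.5)"
```

```text
time_s: 5.35
tcp_pos: [0.5833, -0.2078, 0.0102]
ee_rot: [[0.234, -0.972, -0.005], [-0.972, -0.234, 0.001], [-0.002, 0.005, -1.0]]
wrist_force: [0.2, -0.4, -0.4]
gripper_width: 0.63
gripper_force: 0.0
t 5.35 tcp [ 0.5833 -0.2078  0.0102] shift now [ 0.001  -0.001  -0.0019] turn [0.048 0.02  0.001] shift after turn [ 0.001  -0.001  -0.0018]
```

```bash
python3 -m handwheel '[[[0,0,0,0,0,-0.001,0.02],[0,0,0,0,0,-0.001,0.02],[0,0,0,0,0,0,0.02],[0,0,0,0,0,0,0.02],[0,0,0,0,0,0,0.02],[0,0,0,0,0,-0.02,0.02],[0,0,0,0,0,-0.04,0.02],[0,0,0,0,0,-0.04,0.02],[0,0,0,0,0,-0.02,0.02],[0,0,0,0,0,0,0.02]]]'; python3 -c "
from h import *
goal((.554,.0347,.13),-94.4)"
```

```text
time_s: 6.35
tcp_pos: [0.587, -0.2103, 0.1388]
ee_rot: [[0.232, -0.973, 0.008], [-0.973, -0.232, -0.001], [0.003, -0.008, -1.0]]
wrist_force: [0.1, 0.1, -1.6]
gripper_width: 0.318
gripper_force: 29.9
t 6.35 tcp [ 0.587  -0.2103  0.1388] shift now [-0.246  -0.0246  0.0081] turn [-0.078 -0.02   2.966] shift after turn [-0.2418  0.0517  0.0088]
```

```bash
python3 -m handwheel '[[[0,0,1,0,0,0,0.02],[0,0,1,0,0,0,0.02],[0,0,0.97,0,0,0,0.02],[0,0,0,-0.03,0.006,0,0.02],[0,0,0,-0.045,0.01,0,0.02],[0,0,0,-0.045,0.01,0,0.02],[0,0,0,-0.045,0.01,0,0.02],[0,0,0,-0.045,0.01,0,0.02],[0,0,0,-0.03,0.006,0,0.02],[0,0,0,0,0,0,0.02],[0,0,0,0,0,0,0.02]]]'; python3 -c "
from h import *
goal((.554,.0347,.066),-94.4)"
```

```text
time_s: 7.45
tcp_pos: [0.5507, 0.034, 0.1334]
ee_rot: [[-0.076, -0.997, -0.002], [-0.997, 0.076, -0.001], [0.001, 0.002, -1.0]]
wrist_force: [-0.0, -0.6, -1.0]
gripper_width: 0.319
gripper_force: 29.9
t 7.45 tcp [0.5507 0.034  0.1334] shift now [-0.001  -0.0034  0.0674] turn [ 0.021 -0.006  0.006] shift after turn [-0.0009 -0.0032  0.0674]
```

```bash
python3 -m handwheel '[[[0,0,0,-0.001,-0.0035,0.02,0.02],[0,0,0,0,0,0.03,0.02],[0,0,0,0,0,0.01,0.02],[0,0,0,0,0,0.005,0.02],[0,0,0,0,0,0,0.02],[0,0,0,0,0,0,0.02]]]'; python3 wr.py w4
```

```text
time_s: 8.05
tcp_pos: [0.5559, 0.0341, 0.0705]
ee_rot: [[-0.078, -0.997, 0.002], [-0.997, 0.078, 0.0], [-0.0, -0.002, -1.0]]
wrist_force: [0.7, -0.5, 0.7]
gripper_width: 0.318
gripper_force: 29.9
```

View pics/w4.png

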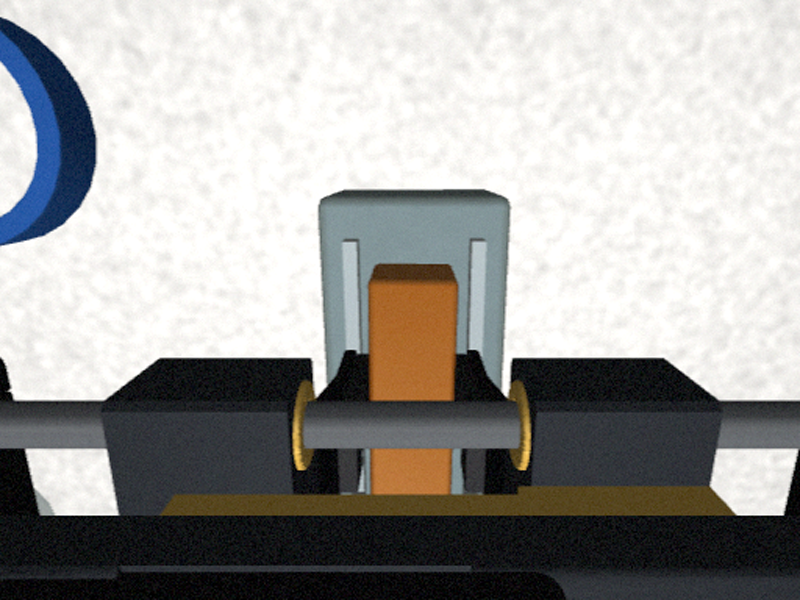

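```bash
python3 -m handwheel '[[[0,0,0,0,0,0.004,0.02],[0,0,0,0,0,0.003,0.02],[0,0,0,0,0,0,0.02],[0,0,0,0,0,0,0.02]]]'; python3 -m handwheel '[[[0,0,0,0,0,0.001,0.02],[0,0,0,0,0,0,0.02],[0,0,0,0,0,0,0.02]]]'
```

```text
time_s: 8.5
tcp_pos: [0.556, 0.0345, 0.0654]
ee_rot: [[-0.076, -0.997, 0.003], [-0.997, 0.076, 0.0], [-0.0, -0.003, -1.0]]
wrist_force: [-3.4, 0.5, 13.1]
gripper_width: 0.318
gripper_force: 30.0
time_s: 8.8
tcp_pos: [0.556, 0.0345, 0.0654]
ee_rot: [[-0.076, -0.997, 0.003], [-0.997, 0.076, -0.0], [-0.0, -0.003, -1.0]]
wrist_force: [-6.2, 0.9, 17.9]
gripper_width: 0.32
gripper_force: 30.0
```

```bash
python3 -m handwheel '[[[0,0,0,0,0,-0.003,0.03],[0,0,0,0,0,0,0.045],[0,0,0,0,0,0,0.045],[0,0,0,0,0,-0.02,0.045],[0,0,0,0,0,-0.025,0.045],[0,0,0,0.02,0,0,0.0],[0,0,0,0.035,0,0,0.0],[0,0,0,0.015,0,0,0.0],[0,0,0,0,0,0.02,0.0],[0,0,0,0,0,0.025,0.0],[0,0,0,0,0,0,0]]]'; python3 -c "
from h import *
goal((.558-.115*.0767,.0865-.115*.997,.057),-94.4)"
```

```text
time_s: 9.9
tcp_pos: [0.5469, -0.0362, 0.0611]
ee_rot: [[-0.079, -0.997, -0.008], [-0.997, 0.079, -0.001], [0.002, 0.008, -1.0]]
wrist_force: [-0.0, -1.0, -0.8]
gripper_width: 0.065
gripper_force: 0.0
t 9.9 tcp [ 0.5469 -0.0362  0.0611] shift now [-0.0082 -0.0017  0.0041] turn [ 0.075 -0.015 -0.021] shift after turn [-0.0081 -0.0017  0.0041]
```

```bash
python3 -m handwheel '[[[0,0,0,0,-0.0017,0.004,0],[0,0,0,-0.01,0,0,0],[0,0,0,-0.008,0,0,0],[0,0,0,-0.008,0,0,0],[0,0,0,-0.015,0,0,0],[0,0,0,-0.015,0,0,0],[0,0,0,-0.015,0,0,0],[0,0,0,-0.015,0,0,0],[0,0,0,-0.012,0,0,0],[0,0,0,-0.006,0,0,0],[0,0,0,0,0,0,0]]]'; python3 -c "
from h import *
goal((.576,-.359,.057),-107)"
```

```text
time_s: 11.0
tcp_pos: [0.5596, 0.069, 0.0605]
ee_rot: [[-0.076, -0.997, 0.0], [-0.997, 0.076, 0.0], [-0.0, -0.0, -1.0]]
wrist_force: [0.5, 0.6, -0.4]
gripper_width: 0.003
gripper_force: 0.0
t 11.0 tcp [0.5596 0.069  0.0605] shift now [ 0.4255 -0.049   0.0034] turn [-1.000e-03  1.000e-03  2.105e+00] shift after turn [ 0.4045 -0.1409  0.0035]
```

```bash
python3 -m handwheel '[[[0,0,0,0.01,0,-0.02,0.02],[0,0,0,0.03,0,-0.03,0.055],[0,0,0,0.045,-0.005,-0.02,0.055],[0,0,0,0.045,-0.005,0,0.055],[0,0,0,0.045,-0.005,0,0.055],[0,0,0,0.045,-0.005,0,0.055],[0,0,0,0.045,-0.005,0,0.055],[0,0,0,0.045,-0.006,0,0.055],[0,0,0,0.045,-0.006,0,0.055],[0,0,0,0.04,-0.006,0,0.055],[0,0,0,0.03,-0.006,0,0.055],[0,0,0,0,0,0,0.055]]]';python3 -m handwheel '[[[0,0,1,0,0,0,0.055],[0,0,1,0,0,0,0.055],[0,0,0.1,0,0,0,0.055],[0,0,0,0,0,0,0.055]]]'; python3 -c "
from h import *
goal((.576,-.359,.012),-107)"
```

```text
time_s: 12.2
tcp_pos: [0.5745, -0.3637, 0.1295]
ee_rot: [[-0.083, -0.997, -0.0], [-0.997, 0.083, -0.0], [0.0, 0.0, -1.0]]
wrist_force: [-0.5, 1.0, 0.4]
gripper_width: 0.635
gripper_force: 0.0
time_s: 12.6
tcp_pos: [0.5752, -0.3591, 0.1305]
ee_rot: [[-0.291, -0.957, -0.0], [-0.957, 0.291, 0.0], [-0.0, 0.0, -1.0]]
wrist_force: [0.0, 0.2, 0.2]
gripper_width: 0.632
gripper_force: 0.0
t 12.6 tcp [ 0.5752 -0.3591  0.1305] shift now [-0.0003 -0.0008  0.1185] turn [0.004 0.002 0.012] shift after turn [-0.0003 -0.0008  0.1185]
```

Descend, grip, lift.

```bash
python3 -m handwheel '[[[0,0,0,0,-0.001,0.03,0.055],[0,0,0,0,0,0.045,0.055],[0,0,0,0,0,0.03,0.055],[0,0,0,0,0,0.01,0.055],[0,0,0,0,0,0.003,0.055],[0,0,0,0,0,0,0.055],[0,0,0,0,0,0,0.02],[0,0,0,0,0,0,0.02],[0,0,0,0,0,0,0.02],[0,0,0,0,0,0,0.02]]]'; python3 -m handwheel '[[[0,0,0,0,0,-0.02,0.02],[0,0,0,0,0,-0.04,0.02],[0,0,0,0,0,-0.04,0.02],[0,0,0,0,0,-0.02,0.02],[0,0,-1,0,0,0,0.02],[0,0,-1,0,0,0,0.02],[0,0,-0.1,0,0,0,0.02],[0,0,0,0,0,0,0.02]]]';  python3 -c "
from h import *
goal((.554,.0347,.13),-94.4)"
```

```text
time_s: 13.6
tcp_pos: [0.5766, -0.3599, 0.0133]
ee_rot: [[-0.293, -0.956, 0.001], [-0.956, 0.293, -0.0], [0.0, -0.001, -1.0]]
wrist_force: [0.1, 0.3, 0.7]
gripper_width: 0.354
gripper_force: 0.0
time_s: 14.4
tcp_pos: [0.5762, -0.3597, 0.1324]
ee_rot: [[-0.079, -0.997, -0.0], [-0.997, 0.079, 0.0], [-0.0, 0.0, -1.0]]
wrist_force: [-0.2, -0.0, -0.7]
gripper_width: 0.318
gripper_force: 30.0
t 14.4 tcp [ 0.5762 -0.3597  0.1324] shift now [-0.3914  0.0534  0.0025] turn [ 0.004  0.002 -0.025] shift after turn [-0.3915  0.0524  0.0024]
```

```bash
python3 -m handwheel '[[[0,0,0,-0.02,0.0025,0,0.02],[0,0,0,-0.042,0.006,0,0.02],[0,0,0,-0.042,0.006,0,0.02],[0,0,0,-0.042,0.006,0,0.02],[0,0,0,-0.042,0.006,0,0.02],[0,0,0,-0.042,0.006,0,0.02],[0,0,0,-0.042,0.006,0,0.02],[0,0,0,-0.042,0.006,0,0.02],[0,0,0,-0.042,0.006,0,0.02],[0,0,0,-0.03,0.0025,0,0.02],[0,0,0,0,0,0.01,0.02],[0,0,0,0,0,0,0.02]]]';  python3 -c "
from h import *
goal((.5537,.0307,.068),-94.4)"
```

```text
time_s: 15.6
tcp_pos: [0.5523, 0.0296, 0.1211]
ee_rot: [[-0.077, -0.997, -0.003], [-0.997, 0.077, -0.001], [0.001, 0.003, -1.0]]
wrist_force: [-0.2, 0.7, -0.4]
gripper_width: 0.318
gripper_force: 30.0
t 15.6 tcp [0.5523 0.0296 0.1211] shift now [-0.0013 -0.0015  0.0531] turn [ 0.03  -0.009 -0.006] shift after turn [-0.0013 -0.0013  0.0531]
```

```bash
python3 -m handwheel '[[[0,0,0,-0.001,-0.0015,0.02,0.02],[0,0,0,0,0,0.025,0.02],[0,0,0,0,0,0.008,0.02],[0,0,0,0,0,0.002,0.02],[0,0,0,0,0,0,0.02],[0,0,0,0,0,0,0.02]]]'; python3 wr.py w5
```

```text
time_s: 16.2
tcp_pos: [0.5558, 0.0299, 0.0686]
ee_rot: [[-0.078, -0.997, 0.002], [-0.997, 0.078, 0.0], [-0.001, -0.002, -1.0]]
wrist_force: [-0.1, 0.9, -0.6]
gripper_width: 0.314
gripper_force: 30.0
```

View pics/w5.png

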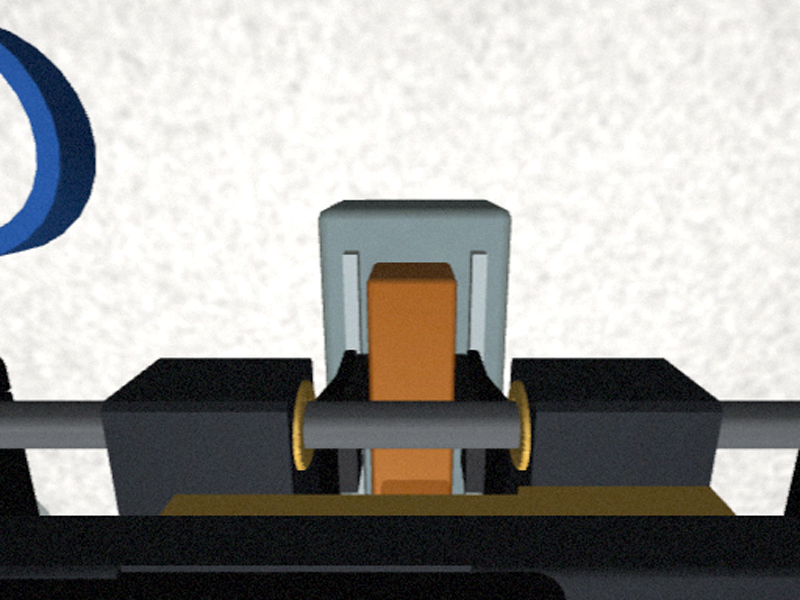

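```bash
python3 -m handwheel '[[[0,0,0,0,0,0.003,0.02],[0,0,0,0,0,0.002,0.02],[0,0,0,0,0,0,0.02],[0,0,0,0,0,0,0.02]]]'
```

```text
time_s: 16.65
tcp_pos: [0.5558, 0.0302, 0.0655]
ee_rot: [[-0.076, -0.997, 0.003], [-0.997, 0.076, -0.0], [-0.0, -0.003, -1.0]]
wrist_force: [-4.2, 0.6, 13.2]
gripper_width: 0.319
gripper_force: 30.0
```

```bash
python3 -m handwheel '[[[0,0,0,0,0,-0.003,0.03],[0,0,0,0,0,0,0.045],[0,0,0,0,0,0,0.045],[0,0,0,0,0,-0.02,0.045],[0,0,0,0,0,-0.025,0.045],[0,0,0,0.02,0.001,0,0.0],[0,0,0,0.033,0.001,0,0.0],[0,0,0,0.014,0,0,0.0],[0,0,0,0,0,0.02,0.0],[0,0,0,0,0,0.027,0.0],[0,0,0,0,0,0,0]]]'; python3 -m handwheel '[[[0,0,0,0,0,0,0],[0,0,0,-0.01,0,0,0],[0,0,0,-0.008,0,0,0],[0,0,0,-0.008,0,0,0],[0,0,0,-0.015,0,0,0],[0,0,0,-0.015,0,0,0],[0,0,0,-0.015,0,0,0],[0,0,0,-0.015,0,0,0],[0,0,0,-0.012,0,0,0],[0,0,0,-0.006,0,0,0],[0,0,0,0,0,0,0]]]'; python3 -c "
from h import *
goal((.4475,-.342,.13),-75.5)"
```

```text
time_s: 17.75
tcp_pos: [0.5449, -0.0372, 0.06]
ee_rot: [[-0.079, -0.997, -0.008], [-0.997, 0.079, -0.001], [0.002, 0.008, -1.0]]
wrist_force: [-0.5, 0.8, -0.2]
gripper_width: 0.066
gripper_force: 0.0
time_s: 18.85
tcp_pos: [0.5559, 0.0682, 0.0634]
ee_rot: [[-0.076, -0.997, 0.0], [-0.997, 0.076, 0.0], [-0.0, -0.0, -1.0]]
wrist_force: [-0.4, -0.6, 0.6]
gripper_width: 0.009
gripper_force: 0.0
t 18.85 tcp [0.5559 0.0682 0.0634] shift now [ 0.4172  0.0769 -0.0667] turn [-1.000e-03  2.000e-03 -3.145e+00] shift after turn [ 0.3699  0.2077 -0.0666]
```

```bash
python3 -m handwheel '[[[0,0,0,0.01,0,-0.02,0.02],[0,0,0,0.03,0.004,-0.025,0.055],[0,0,0,0.045,0.009,-0.02,0.055],[0,0,0,0.045,0.009,0,0.055],[0,0,0,0.045,0.009,0,0.055],[0,0,0,0.045,0.009,0,0.055],[0,0,0,0.045,0.009,0,0.055],[0,0,0,0.045,0.009,0,0.055],[0,0,0,0.045,0.009,0,0.055],[0,0,0,0.04,0.006,0,0.055],[0,0,0,0.022,0.004,0,0.055],[0,0,0,0,0,0,0.055]]]';python3 -m handwheel '[[[0,0,-1.1,0,0,0,0.055],[0,0,-1.1,0,0,0,0.055],[0,0,-0.94,0,0,0,0.055],[0,0,0,0,0,0,0.055]]]'; python3 -c "
from h import *
goal((.4475,-.342,.012),-75.5)"
```

```text
time_s: 20.05
tcp_pos: [0.4454, -0.3453, 0.1281]
ee_rot: [[-0.083, -0.997, -0.0], [-0.997, 0.083, 0.0], [-0.0, 0.0, -1.0]]
wrist_force: [-0.3, 0.1, -0.9]
gripper_width: 0.628
gripper_force: 0.0
time_s: 20.45
tcp_pos: [0.4467, -0.342, 0.1284]
ee_rot: [[0.249, -0.969, -0.0], [-0.969, -0.249, 0.0], [-0.0, 0.0, -1.0]]
wrist_force: [-0.1, -0.2, -0.2]
gripper_width: 0.633
gripper_force: 0.0
t 20.45 tcp [ 0.4467 -0.342   0.1284] shift now [ 0.0002 -0.0007  0.1164] turn [ 0.001  0.004 -0.016] shift after turn [ 0.0002 -0.0007  0.1164]
```

```bash
python3 -m handwheel '[[[0,0,0,0,-0.001,0.03,0.055],[0,0,0,0,0,0.045,0.055],[0,0,0,0,0,0.028,0.055],[0,0,0,0,0,0.01,0.055],[0,0,0,0,0,0.003,0.055],[0,0,0,0,0,0,0.055],[0,0,0,0,0,0,0.02],[0,0,0,0,0,0,0.02],[0,0,0,0,0,0,0.02],[0,0,0,0,0,0,0.02],[0,0,0,0,0,0,0.02]]]'; python3 -m handwheel '[[[0,0,0,0,0,-0.02,0.02],[0,0,0,0,0,-0.04,0.02],[0,0,0,0,0,-0.04,0.02],[0,0,0,0,0,-0.02,0.02],[0,0,1.1,0,0,0,0.02],[0,0,1.1,0,0,0,0.02],[0,0,0.94,0,0,0,0.02],[0,0,0,0,0,0,0.02]]]';  python3 -c "
from h import *
goal((.5537,.0307,.12),-94.4)"
```

```text
time_s: 21.55
tcp_pos: [0.448, -0.3425, 0.013]
ee_rot: [[0.249, -0.969, 0.001], [-0.969, -0.249, -0.0], [0.0, -0.001, -1.0]]
wrist_force: [-0.1, 0.5, 2.3]
gripper_width: 0.319
gripper_force: 30.0
time_s: 22.35
tcp_pos: [0.4475, -0.3423, 0.1324]
ee_rot: [[-0.078, -0.997, -0.0], [-0.997, 0.078, 0.0], [-0.0, 0.0, -1.0]]
wrist_force: [-0.7, 0.0, 0.8]
gripper_width: 0.316
gripper_force: 30.0
t 22.35 tcp [ 0.4475 -0.3423  0.1324] shift now [-0.3801 -0.077   0.0125] turn [ 0.003  0.003 -0.007] shift after turn [-0.38   -0.0773  0.0124]
```

```bash
python3 -m handwheel '[[[0,0,0,-0.02,-0.004,0,0.02],[0,0,0,-0.042,-0.008,0,0.02],[0,0,0,-0.042,-0.009,0,0.02],[0,0,0,-0.042,-0.009,0,0.02],[0,0,0,-0.042,-0.009,0,0.02],[0,0,0,-0.042,-0.009,0,0.02],[0,0,0,-0.042,-0.009,0,0.02],[0,0,0,-0.042,-0.008,0,0.02],[0,0,0,-0.042,-0.008,0,0.02],[0,0,0,-0.024,-0.004,0,0.02],[0,0,0,0,0,0.01,0.02],[0,0,0,0,0,0,0.02]]]';  python3 -c "
from h import *
goal((.554,.0303,.068),-94.4)"
```

```text
time_s: 23.55
tcp_pos: [0.5525, 0.0305, 0.1207]
ee_rot: [[-0.076, -0.997, -0.004], [-0.997, 0.076, -0.001], [0.001, 0.004, -1.0]]
wrist_force: [-1.0, -0.4, -0.3]
gripper_width: 0.318
gripper_force: 30.0
t 23.55 tcp [0.5525 0.0305 0.1207] shift now [ 0.     -0.0018  0.0527] turn [ 0.039 -0.01   0.011] shift after turn [ 0.0001 -0.0015  0.0527]
```

```bash
python3 -m handwheel '[[[0,0,0,0,0.0,0.02,0.02],[0,0,0,0,0,0.025,0.02],[0,0,0,0,0,0.008,0.02],[0,0,0,0,0,0.002,0.02],[0,0,0,0,0,0,0.02],[0,0,0,0,0,0.003,0.02],[0,0,0,0,0,0.002,0.02],[0,0,0,0,0,0,0.02],[0,0,0,0,0,0,0.02]]]'
```

```text
time_s: 24.45
tcp_pos: [0.5544, 0.0306, 0.063]
ee_rot: [[-0.077, -0.997, 0.001], [-0.997, 0.077, 0.0], [-0.0, -0.001, -1.0]]
wrist_force: [1.1, -1.1, 1.2]
gripper_width: 0.318
gripper_force: 30.0
```

```bash
python3 -m handwheel '[[[0,0,0,0,0,0.001,0.02],[0,0,0,0,0,0,0.02],[0,0,0,0,0,0,0.02]]]'; python3 -m handwheel '[[[0,0,0,0,0,0,0.03],[0,0,0,0,0,0,0.04],[0,0,0,0,0,0,0.04],[0,0,0,0,0,-0.02,0.04],[0,0,0,0,0,-0.025,0.045],[0,0,0,0.02,0,0,0.0],[0,0,0,0.033,0,0,0.0],[0,0,0,0.014,0,0,0.0],[0,0,0,0,0,0.02,0.0],[0,0,0,0,0,0.026,0.0],[0,0,0,0,0,0,0],[0,0,0,0,0,0,0]]]';python3 wr.py w6; python3 -c "
from h import *
goal((.549,-.037,.058),-94.4)"
```

```text
time_s: 24.75
tcp_pos: [0.5544, 0.0306, 0.063]
ee_rot: [[-0.077, -0.997, 0.001], [-0.997, 0.077, -0.0], [-0.0, -0.001, -1.0]]
wrist_force: [-2.5, -0.0, 8.1]
gripper_width: 0.319
gripper_force: 30.0
time_s: 25.95
tcp_pos: [0.5488, -0.0363, 0.0604]
ee_rot: [[-0.077, -0.997, -0.001], [-0.997, 0.077, -0.001], [0.001, 0.001, -1.0]]
wrist_force: [1.0, 0.2, 0.6]
gripper_width: 0.022
gripper_force: 0.0
t 26.0 tcp [ 0.5495 -0.0362  0.0612] shift now [0.0009 0.0005 0.0032] turn [-0.009 -0.002 -0.   ] shift after turn [0.0009 0.0005 0.0032]
```

View pics/w6.png

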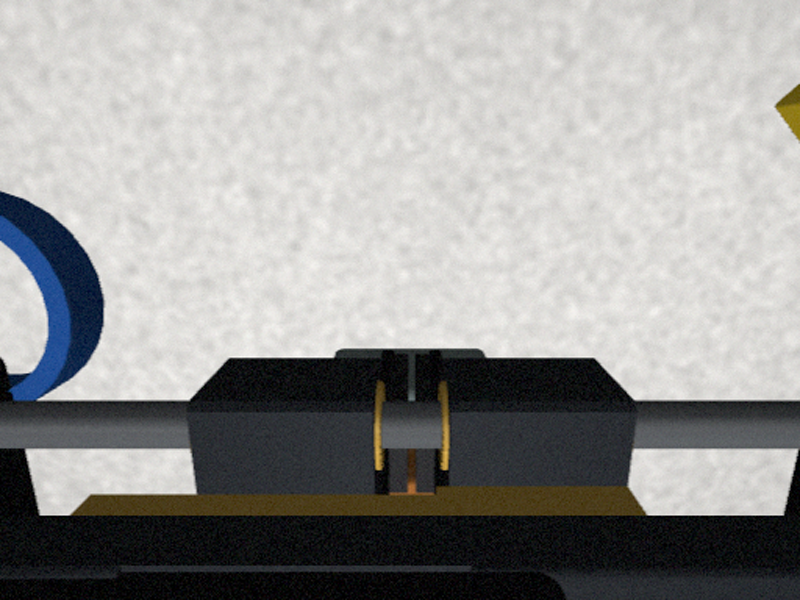

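```bash
python3 -m handwheel '[[[0,0,0,-0.008,0,0.003,0],[0,0,0,-0.008,0,0,0],[0,0,0,-0.006,0,0,0],[0,0,0,-0.006,0,0,0],[0,0,0,-0.006,0,0,0],[0,0,0,-0.006,0,0,0],[0,0,0,-0.005,0,0,0],[0,0,0,-0.003,0,0,0],[0,0,0,0,0,0,0]]]'; python3 -m handwheel '[[[0,0,0,-0.002,0,0,0],[0,0,0,-0.002,0,0,0],[0,0,0,-0.002,0,0,0]]]'; python3 -m handwheel '[[[0,0,0,-0.002,0,0,0],[0,0,0,-0.002,0,0,0]]]'
```

```text
time_s: 26.9
tcp_pos: [0.5525, 0.0121, 0.0574]
ee_rot: [[-0.077, -0.997, 0.0], [-0.997, 0.077, 0.0], [-0.0, -0.0, -1.0]]
wrist_force: [0.3, 0.3, 0.1]
gripper_width: 0.006
gripper_force: 0.0
time_s: 27.2
tcp_pos: [0.5528, 0.0175, 0.0574]
ee_rot: [[-0.078, -0.997, -0.0], [-0.997, 0.078, -0.0], [0.0, 0.0, -1.0]]
wrist_force: [-0.4, -0.1, -0.4]
gripper_width: 0.006
gripper_force: 0.4
time_s: 27.4
tcp_pos: [0.5532, 0.0216, 0.0574]
ee_rot: [[-0.078, -0.997, -0.0], [-0.997, 0.078, -0.0], [0.0, 0.0, -1.0]]
wrist_force: [-0.7, -0.6, -0.4]
gripper_width: 0.008
gripper_force: 0.3
```

```bash
f='[[[0,0,0,-0.0015,0,0,0],[0,0,0,-0.0015,0,0,0]]]'; python3 -m handwheel '[[[0,0,0,-0.0015,0,0,0],[0,0,0,-0.0015,0,0,0]]]' | grep -E 'tcp|wrist'; python3 -m handwheel '[[[0,0,0,-0.0015,0,0,0],[0,0,0,-0.0015,0,0,0]]]'| grep -E 'tcp|wrist'; python3 -m handwheel '[[[0,0,0,-0.0015,0,0,0],[0,0,0,-0.0015,0,0,0]]]'| grep -E 'tcp|wrist'
```

```text
tcp_pos: [0.5535, 0.0247, 0.0575]
wrist_force: [-0.2, -1.3, 0.3]
tcp_pos: [0.5538, 0.0276, 0.0575]
wrist_force: [-0.7, -0.4, -1.3]
tcp_pos: [0.554, 0.0306, 0.0575]
wrist_force: [-0.5, -0.6, 0.3]
```

```bash
python3 -m handwheel '[[[0,0,0,-0.0015,0,0,0],[0,0,0,-0.0015,0,0,0],[0,0,0,-0.0015,0,0,0]]]' | grep -E 'tcp|wrist'; python3 -m handwheel '[[[0,0,0,-0.0015,0,0,0],[0,0,0,-0.0015,0,0,0],[0,0,0,-0.0015,0,0,0]]]'| grep -E 'tcp|wrist'
```

```text
tcp_pos: [0.5543, 0.0351, 0.0575]
wrist_force: [0.2, 0.2, -0.0]
tcp_pos: [0.5541, 0.0387, 0.0574]
wrist_force: [0.6, -5.8, -0.6]
```

```bash
python3 -m handwheel '[[[0,0,0,-0.0015,0,0,0],[0,0,0,-0.0015,0,0,0]]]' | grep -E 'tcp|wrist'; python3 -m handwheel '[[[0,0,0,-0.001,0,0,0],[0,0,0,-0.001,0,0,0]]]'| grep -E 'tcp|wrist'
```

```text
tcp_pos: [0.5543, 0.0415, 0.0574]
wrist_force: [-0.2, -5.5, -0.5]
tcp_pos: [0.5546, 0.0438, 0.0574]
wrist_force: [-0.5, -4.9, 0.5]
```

```bash
python3 -m handwheel '[[[0,0,0,-0.001,0,0,0],[0,0,0,0,0,0,0]]]' | grep -E 'tcp|wrist'
```

```text
tcp_pos: [0.5549, 0.0453, 0.0574]
wrist_force: [-0.0, -4.5, 0.6]
```

```bash
python3 -m handwheel '[[[0,0,0,-0.001,0,0,0],[0,0,0,0,0,0,0]]]' | grep -E 'tcp|wrist'
```

```text
tcp_pos: [0.5551, 0.0465, 0.0575]
wrist_force: [-0.1, -5.1, -0.0]
```

```bash
python3 -m handwheel '[[[0,0,0,-0.001,0,0,0],[0,0,0,0,0,0,0]]]' | grep -E 'tcp|wrist'
```

```text
tcp_pos: [0.5553, 0.0475, 0.0575]
wrist_force: [0.4, -4.5, -0.6]
```

```bash
python3 -m handwheel '[[[0,0,0,-0.001,0,0,0],[0,0,0,0,0,0,0]]]' | grep -E 'tcp|wrist'
```

```text
tcp_pos: [0.5548, 0.0477, 0.0574]
wrist_force: [-0.1, -7.3, -0.0]
```

```bash
python3 -m handwheel '[[[0,0,0,-0.001,0,0,0],[0,0,0,0,0,0,0]]]' | grep -E 'tcp|wrist'
```

```text
tcp_pos: [0.5545, 0.0478, 0.0574]
wrist_force: [-0.1, -10.5, 0.7]
```

```bash
python3 -m handwheel '[[[0,0,0,0.003,0,0,0],[0,0,0,0.015,0,0,0],[0,0,0,0,0,-0.02,0],[0,0,0,0,0,-0.035,0],[0,0,0,0,0,-0.015,0],[0,0,0,0,0,0,0]]]'; python3 -c "
from h import *
goal((.639,.1245,.09),-94.4)"
```

```text
time_s: 30.6
tcp_pos: [0.5563, 0.0321, 0.1306]
ee_rot: [[-0.077, -0.997, 0.008], [-0.997, 0.077, 0.003], [-0.003, -0.007, -1.0]]
wrist_force: [0.6, 0.6, 0.0]
gripper_width: 0.005
gripper_force: 0.0
t 30.6 tcp [0.5563 0.0321 0.1306] shift now [-0.0983 -0.075   0.0415] turn [-0.07   0.033 -0.003] shift after turn [-0.0984 -0.0753  0.0406]
```

```bash
python3 -m handwheel '[[[0,0,0,-0.02,-0.015,0,0],[0,0,0,-0.03,-0.023,0,0],[0,0,0,-0.03,-0.023,0,0],[0,0,0,-0.018,-0.014,0.01,0],[0,0,0,0,0,0.015,0],[0,0,0,0,0,0.01,0],[0,0,0,0,0,0,0],[0,0,0,0,0,0,0]]]'; python3 wr.py w7; python3 -c "
from h import *
goal((.639,.1245,.073),-94.4)"
```

```text
time_s: 31.4
tcp_pos: [0.6362, 0.1229, 0.0923]
ee_rot: [[-0.078, -0.997, -0.001], [-0.997, 0.078, -0.0], [0.0, 0.001, -1.0]]
wrist_force: [-0.6, 0.1, -0.0]
gripper_width: 0.008
gripper_force: 0.0
t 31.45 tcp [0.6366 0.123  0.093 ] shift now [-0.0016 -0.0023  0.02  ] turn [-0.007  0.002 -0.009] shift after turn [-0.0016 -0.0023  0.02  ]
```

View pics/w7.png

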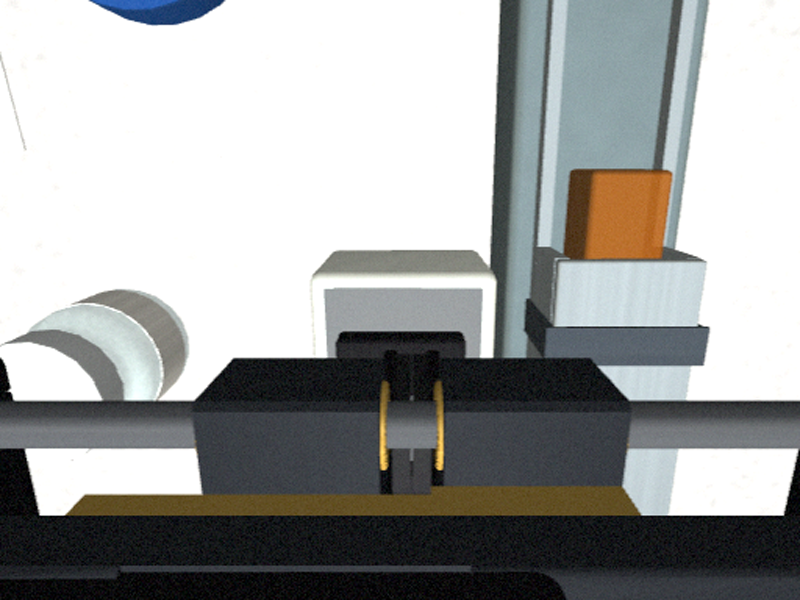

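```bash
python3 - <<'E'
import pickle
from h import *
c,im=pickle.load(open("w7.pkl","rb"))
for p in((337,344),(465,344),(337,333),(465,333)): print(atz(c,(p[0]*.64,p[1]*.64),.073))
E
python3 -m handwheel '[[[0,0,0,-0.0015,-0.003,0.01,0],[0,0,0,0,0,0.006,0],[0,0,0,0,0,0,0],[0,0,0,0,0,0,0]]]'
```

```text
[0.66265403 0.11419857 0.073     ]
[0.61380622 0.11809336 0.073     ]
[0.66213277 0.10978633 0.073     ]
[0.61358089 0.11365557 0.073     ]
time_s: 31.85
tcp_pos: [0.6394, 0.1245, 0.0763]
ee_rot: [[-0.077, -0.997, -0.0], [-0.997, 0.077, -0.0], [0.0, 0.0, -1.0]]
wrist_force: [-0.3, 0.3, 0.1]
gripper_width: 0.008
gripper_force: 0.0
```

```bash
python3 -m handwheel '[[[0,0,0,0,0,0.004,0],[0,0,0,0,0,0.004,0],[0,0,0,0,0,0,0]]]'|grep -E 'tcp|wrist';  python3 -m handwheel '[[[0,0,0,0,0,0.001,0],[0,0,0,0,0,0.001,0],[0,0,0,0,0,0,0]]]'|grep -E 'tcp|wrist'
```

```text
tcp_pos: [0.6401, 0.1248, 0.0688]
wrist_force: [0.7, -0.2, 2.8]
tcp_pos: [0.6401, 0.1249, 0.0675]
wrist_force: [-0.0, -0.2, 5.2]
```

```bash
python3 -m handwheel '[[[0,0,0,0,0,0.001,0],[0,0,0,0,0,0.0005,0],[0,0,0,0,0,0,0],[0,0,0,0,0,0,0]]]'|grep -E 'tcp|wrist'
```

```text
tcp_pos: [0.6402, 0.1249, 0.0674]
wrist_force: [-1.9, 0.3, 11.6]
```

```bash
python3 -m handwheel '[[[0,0,0,0,0,-0.005,0],[0,0,0,0,0,-0.02,0],[0,0,0,-0.015,0,0,0],[0,0,0,-0.03,0,0,0],[0,0,0,-0.015,0,0,0],[0,0,0,0,0,0.012,0],[0,0,0,0,0,0,0],[0,0,0,0,0,0,0]]]';python3 -c "
from h import *
goal((.644,.1845,.073),-94.4)"
```

```text
time_s: 33.65
tcp_pos: [0.6432, 0.1835, 0.0765]
ee_rot: [[-0.078, -0.997, -0.003], [-0.997, 0.078, -0.002], [0.002, 0.003, -1.0]]
wrist_force: [0.9, 0.3, -0.1]
gripper_width: 0.006
gripper_force: 0.0
t 33.65 tcp [0.6432 0.1835 0.0765] shift now [-0.0011 -0.0007  0.0035] turn [ 0.026 -0.017 -0.011] shift after turn [-0.0011 -0.0007  0.0035]
```

```bash
python3 -m handwheel '[[[0,0,0,0,0,0.004,0],[0,0,0,0,0,0.004,0],[0,0,0,0,0,0.001,0],[0,0,0,0,0,0,0]]]'|grep -E 'tcp|wrist';  python3 -m handwheel '[[[0,0,0,0,0,0.001,0],[0,0,0,0,0,0.001,0],[0,0,0,0,0,0,0],[0,0,0,0,0,0,0]]]'|grep -E 'tcp|wrist'
```

```text
tcp_pos: [0.6445, 0.1838, 0.0695]
wrist_force: [-0.2, -2.3, 3.7]
tcp_pos: [0.6445, 0.1842, 0.0675]
wrist_force: [0.4, -2.7, 4.4]
```

```bash
python3 -m handwheel '[[[0,0,0,0,0,0.001,0],[0,0,0,0,0,0.001,0],[0,0,0,0,0,0,0],[0,0,0,0,0,0,0]]]'|grep -E 'tcp|wrist'
```

```text
tcp_pos: [0.6445, 0.1842, 0.0673]
wrist_force: [-2.6, -4.5, 11.6]
```

```bash
python3 -m handwheel '[[[0,0,0,0,0,-0.005,0],[0,0,0,0,0,-0.02,0],[0,0,0,0,0,-0.04,0],[0,0,0,0,0,-0.04,0],[0,0,0,0,0,-0.02,0],[0,0,0,0,0,0,0],[0,0,0,0,0,0,0],[0,0,0,0,0,0,0]]]'; python3 -c "
from station import r
print(r.finish_job())"
```

```text
time_s: 35.65
tcp_pos: [0.6429, 0.1845, 0.1875]
ee_rot: [[-0.078, -0.997, -0.004], [-0.997, 0.078, -0.001], [0.001, 0.004, -1.0]]
wrist_force: [-0.1, -0.4, -0.0]
gripper_width: 0.007
gripper_force: 0.0
the job is handed in; nothing more can be done
None
```

All three sticks are in the tube with the end plate solid at its stop (about 10.5 N push), then the bar key and the round key were each pressed fully down and let up; I handed the job in at 35.65 s, without a final camera check.

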